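# Rub down a kiln shelf and sweep the shards into the tray

## Task

Clean the kiln shelf: take the sprung rubbing float by its wooden grip, set its sole down flat across the end of the shelf that is away from the steel tray, press until the sole has sprung in about half of its travel, and, keeping that pressure steady without ever forcing it hard against the shelf, rub along the whole shelf to the tray end so that all six loose shards are pushed over the edge into the tray. Then stand the float, sole down, back on the middle of its wooden board and let go, without disturbing the pots and the brush lying about.

Things in the scene. Friction and masses are not known exactly. Their poses are not given: they have to be found in the camera images.
- float: sprung rubbing float, loose, 0.27 kg. Upwards: sole 126 (x) x 46 (y) x 16; 13 gap with spring pins; wooden plate 126 x 46, 29 to 37 up; wooden grip ridge 90 (x) x 24 (y), 37 to 77 up: grip it across y, fingertips just above the plate. Rubbed sideways, along y. Origin: centre of the sole's underside when extended, z up; fixed to the wood (pressed in by d, the sole is d above it)
- pad (a joint): how far the float's sole is sprung in, in m: 0 extended, 0.012 bottomed out. It starts to give at about 4 N on the surface and then takes 0.8 N more per mm (half travel: about 8 to 9 N)
- shelf: kiln shelf: pale flat slab 120 (x) x 280 (y) x 18 thick lying on two bricks, fixed; no rims. Origin on the table under its centre, its top face 64 mm above; y runs along its length (the rubbing direction). Either y end can be the tray end
- tray: open steel tray 160 (x) x 100 (y) x 36 high, walls 4, fixed, under the overhanging edge of one end of the shelf (centres 165 apart, tray rim 25 under the slab). Origin: centre of its underside; y along the shelf's length. At the other end stands a wooden crate of kiln props of similar size, up to 50 high: not the tray
- rest: the float's wooden board, flat, 180 (x) x 90 (y) x 12 thick, fixed, to the left or right of the shelf; the float starts on it and goes back on it. Origin: centre of its underside; the board's top is 12 mm up
- bowl: white bowl, 90 across, 50 high, bystander; origin under its centre
- beaker: white beaker, 66 across, 80 high, bystander; origin under its centre
- dish: terracotta dish, 110 across, 45 high, bystander beyond the shelf; origin under its centre
- brush: brush lying on the table, bystander; origin under its middle
- crumb0: terracotta shard on the shelf, a block 20 x 16 x 13 high, 14 g; origin: centre of its underside as it starts
- crumb1: terracotta shard on the shelf, a stubby cone 20 across, 13 high, 14 g; origin: centre of its underside as it starts
- crumb2: terracotta shard on the shelf, a block 17 x 22 x 12 high, 14 g; origin: centre of its underside as it starts
- crumb3: terracotta shard on the shelf, a lumpy block 24 x 14 x 17 high, 14 g; origin: centre of its underside as it starts
- crumb4: terracotta shard on the shelf, a stubby cone 22 across, 12 high, 14 g; origin: centre of its underside as it starts
- crumb5: terracotta shard on the shelf, a block 16 x 18 x 15 high, 14 g; origin: centre of its underside as it starts
Mind the look-alikes: they are no part of the job. What is shaped like the tray but blue is not meant.

How it is judged:
By the outcome, as a careful person would: the job done as asked, in the order asked, and still so for the second after the job is handed in, with the robot touching nothing.
It also fails if it takes over 56 s, if anything falls off the work surface, if the arm or the gripper's body presses on something with over 40 N, if the wrist force passes 120 N, or if a joint passes its speed limit or range.

## Robot

A 6-joint arm with a two-finger parallel gripper is mounted at the origin on the work surface. World frame = base frame: x ahead of the robot, y to its left, z up, the work surface at z = 0. Lengths are in m, angles in rad, forces in N, time in s.
With the tool pointing down it reaches from about 0.4 to 0.825 m from the base axis. Payload 7 kg.
Tool frame: the origin (TCP) lies at the centre of the arm's flange, where the gripper is bolted on; the fingertips stand 178 mm ahead of it and the grasp point (between the pads) lies ahead of it (tcp_to_grasp is the z of the grasp point in the tool frame, in m); z points along the fingers, x is the direction in which the jaws open and shut, and the axes are right-handed (so a half turn about z gives the same grasp; the last joint's range is limited). The gripper opens to 88 mm and grips with 3 to 60 N. Pads are 19 mm wide; open, the fingers measure 130 mm over their backs; the gripper's body (78 mm by 193 mm) begins 47 mm behind the grasp point.
Start: joints at [-0.814, 0.359, 0.012, 0, -1.224, -0.288], TCP at [0.305, -0.602, 0.405] pointing down, gripper open.
Joint ranges: [-3.07, 3.07], [-1.43, 2.12], [-1.02, 1.25], [-3.03, 1.67], [-3.05, -0], [-3.03, 3.03]. Speed limits (rad/s): [2.39, 2.39, 3.01, 3.14, 3.14, 3.14].

## Interface

Orientations are given as [roll, pitch, yaw] about the fixed x, y, z axes, in that order (R = Rz(yaw) Ry(pitch) Rx(roll)).
In Python, from station import get_state, grab_frame, job_done, tcp_to_grasp gives the robot as it stands.
- The arm moves only by the tool drive_tool, never from a script. Its argument "moves" is a list of rows, each a list of 7 numbers: the shift along the tool's x, y, z in mm, then the turn, a rotation vector about the tool's x, y, z in degrees, then the closure, from -1 (fully open) to 1 (shut), so that 0 is half open. In form: [[dx, dy, dz, ax, ay, az, claw], ...]. A call has 1 to 12 rows; each row is the pose to reach, as a shift and turn from the pose commanded when the call began, along the tool's axes at that moment; what a row does not reach only later rows make up. A row lasts 1/8 s, in which the tool goes at most 62.5 mm and 10.7 degrees, less where a joint would pass 70% of its speed; a pose out of reach is approached as far as the arm can. A call with a gripper value outside its range is refused whole. The fingers move at their own pace and stop on an object; "grip_force" is the grip in N (left out, the last holds). Time passes only in rows, so rows that repeat a pose let the fingers close. It gives the time, the measured TCP pose, the force and the opening at its end, in the units of the state.
- get_state(): the state, without advancing time (a new reading comes with each control period).
- grab_frame(name): name is "side" or "top" or "wrist"; returns a dict with "img" (400x640x3 uint8, red, green, blue), "range_z" (400x640 float32, m along the optical axis (not along the pixel's ray), 0 where there is no reading), "fovy" (degrees; the focal length in pixels is half the picture's height over the tangent of half this angle, whatever the lens; pixels are square), "cx", "cy" (the principal point, pixels), "rvec" (rotation vector, rad) and "tvec" (3), from world to camera coordinates, as OpenCV has them. Camera axes: x right, y down, z forward; pixel columns grow to the right and rows downward; lengths in m; the calibration is good to about 2 mm. The wrist camera is an equidistant fisheye: a pixel r from the principal point sees the ray r / f radians off the axis. A picture is of the moment at which its call begins.
- job_done(): hands the job in, once; it reports no verdict.
The state is a dict: "t": time; "q": joint angles; "qd": joint speeds; "joint_efforts": joint torques, N m; "eef_pos": TCP position; "ee_rot": TCP orientation; "force": force on the tool from outside, world axes, zero at the start; "moment": the same for the moment, N m; "width": finger opening in m.
Only numpy, scipy, OpenCV 4.12 (cv2) and the standard library are available. Lean on these libraries where they do the work, as an engineer would, in place of code of your own. Each camera call takes 0.05 s, during which the arm holds its last target. There are 200 camera calls.

## Working session

There is one attempt and no reset: what is moved stays moved. The work goes in short steps, Python scripts to look and compute and a tool call to move; the robot and the scene stay as the last step left them, time stands still between calls to the robot, and variables do not carry over. Pictures are saved under pics/ and viewed, about 8 in all and at most 12, crops included, and the job is handed in when it is done.

Besides the shell and the picture viewer there is one more tool, called after ">>>" as name([rows], argument=value, ...), one row to a line, values as JSON. drive_tool: Moves the arm, as the interface text tells. Its arguments: {"type":"object","properties":{"moves":{"type":"array"},"grip_force":{"type":"number"}},"required":["moves"]}

```bash
ls; mkdir -p pics; cat > h.py <<'E'
import numpy as np, cv2
from station import *
def pts(f):
    fl=200/np.tan(np.radians(f['fovy'])/2); z=f['range_z']; v,u=np.mgrid[:400,:640]
    P=np.stack([(u-f['cx'])/fl*z,(v-f['cy'])/fl*z,z],-1)
    R=cv2.Rodrigues(np.array(f['rvec'],float))[0]
    return (P-np.array(f['tvec']))@R
def save(n,im): cv2.imwrite('pics/'+n,im[:,:,::-1])
E
python3 - <<'E'
from h import *
print(get_state(),tcp_to_grasp)
for n in('top','side'):
    f=grab_frame(n); save(n+'.png',f['img']); np.savez(n,**f); print(f['fovy'],f['cx'],f['cy'],f['rvec'],f['tvec'])
E
```

```text
pics
{'t': 0.0, 'q': array([-8.13864486e-01,  3.59394229e-01,  1.10490490e-02, -3.56810501e-04,
       -1.22406455e+00, -2.88069871e-01]), 'qd': array([ 0.00065009,  0.00026673,  0.00016156, -0.00044377, -0.0016434 ,
        0.00210885]), 'joint_efforts': array([-2.31527352e-03, -5.82722068e+01,  2.93053865e+01,  6.99752927e+00,
        6.80784593e-03, -1.58754528e-04]), 'eef_pos': array([ 0.30490948, -0.60199381,  0.40371221]), 'ee_rot': array([-3.14145584e+00, -1.64222495e-03,  2.03953666e+00]), 'force': array([-0.31453714,  0.02208007,  0.45406755]), 'moment': array([ 0.02915069, -0.02623371,  0.0172676 ]), 'width': 0.08753011946869528} 0.1593
44.86708424451409 322.08974744304186 192.37080692018478 [ 2.09383641 -2.15479997  0.19038908] [0.01467363 0.4626375  1.4757781 ]
57.408116785297715 321.2042688258 195.06540273608232 [ 0.32085842 -2.85115751  1.04729986] [0.46042138 0.12268574 0.82627765]
```

View pics/top.png

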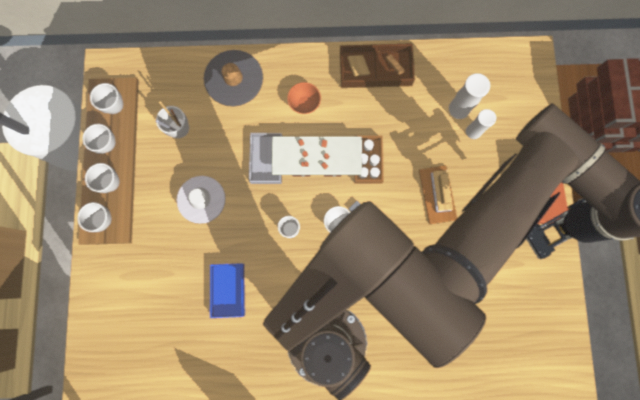

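View pics/side.png

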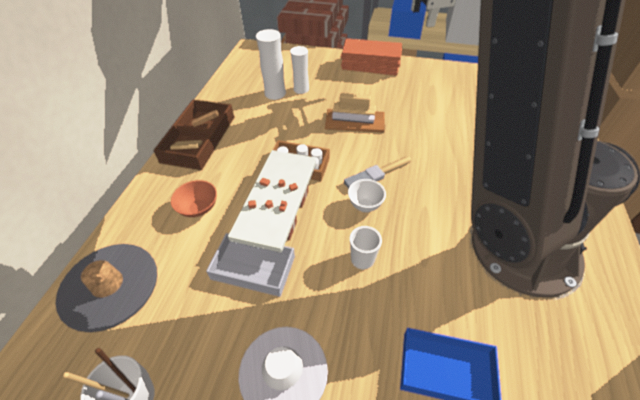

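The top view shows the shelf at (317,155), with the steel tray at its left end (265,158) and the prop crate at its right end (371,158). The float stands on its board at (438,194), and the brush and pots lie between the shelf and the robot. Next I'll measure positions from the depth data.

```bash
python3 - <<'E'
from h import *
for n in('top','side'):
    f=dict(np.load(n+'.npz')); P=pts(f); im=f['img']; hsv=cv2.cvtColor(im,cv2.COLOR_RGB2HSV)
    def rect(name,m,zl=None):
        m=m.astype(np.uint8); k,l,s,c=cv2.connectedComponentsWithStats(m)
        for i in range(1,k):
            if s[i,4]<(8 if 'crumb' in name else 60): continue
            Q=P[l==i]; r=cv2.minAreaRect(Q[:,:2].astype(np.float32)*1000)
            print(n,name,s[i,4],np.round(Q.mean(0),3),'rect',np.round(r[0],1),np.round(r[1],1),round(r[2],1),'z',np.round(np.percentile(Q[:,2],[5,95]),3))
    x,y,z=P[...,0],P[...,1],P[...,2]
    reg=(x>.3)&(x<.85)&(y>-.4)&(y<.35)
    S=hsv[...,1];V=hsv[...,2]
    rect('shelf',reg&(abs(z-.064)<.007)&(S<70)&(V>150))
    shelfreg=(x>.55)&(x<.8)&(y>-.2)&(y<.2)
    rect('crumb',shelfreg&(z>.06)&(z<.09)&(S>110))
    rect('floatgrip',reg&(y<-.2)&(z>.075)&(z<.11))
    rect('plate',reg&(y<-.2)&(z>.04)&(z<.06))
    rect('rest',reg&(y<-.2)&(z>.006)&(z<.02))
    rect('allhigh',reg&(z>.02)&(z<.12))
E
```

```text
top shelf 2984 [0.577 0.014 0.065] rect [578.   14.6] [279.2 121.7] 88.3 z [0.059 0.069]
top crumb 18 [0.618 0.064 0.079] rect [618.4  64. ] [ 9.5 13.3] 87.4 z [0.075 0.084]
top crumb 21 [ 0.614 -0.008  0.076] rect [614.5  -7.5] [ 9.4 17.6] 88.3 z [0.072 0.081]
top crumb 14 [0.581 0.053 0.077] rect [581.   52.7] [ 9.4 10.9] 89.8 z [0.073 0.081]
top crumb 12 [ 0.571 -0.014  0.079] rect [571.1 -13.3] [12.3  8.2] 49.1 z [0.076 0.084]
top floatgrip 262 [ 0.456 -0.373  0.088] rect [ 457.6 -375.1] [89.9 27.1] 3.4 z [0.077 0.094]
top plate 131 [ 0.828 -0.26   0.048] rect [ 834.  -255.1] [ 25.6 110.4] 3.5 z [0.042 0.055]
top plate 301 [ 0.453 -0.367  0.05 ] rect [ 458.2 -375.2] [126.4  46.2] 3.9 z [0.044 0.056]
top rest 737 [ 0.449 -0.349  0.013] rect [ 454.9 -364.4] [187.  88.] 6.6 z [0.007 0.018]
top allhigh 461 [ 0.828 -0.191  0.042] rect [ 835.6 -190.6] [238.5  28.6] 90.0 z [0.023 0.055]
top allhigh 104 [0.844 0.287 0.046] rect [842.9 287.5] [45.2 14. ] 89.9 z [0.023 0.068]
top allhigh 427 [0.788 0.051 0.035] rect [775.4  51.4] [104.2 105.9] 88.8 z [0.022 0.048]
top allhigh 4001 [0.575 0
[... 1900 characters left out ...]
056] rect [ 457.1 -372.1] [125.7  49.1] 2.9 z [0.025 0.089]
side allhigh 657 [ 0.828 -0.173  0.038] rect [ 835.6 -189.7] [ 28.6 242.7] 0.1 z [0.022 0.05 ]
side allhigh 6473 [0.573 0.034 0.057] rect [579.4  16.8] [427.6 161.5] 88.3 z [0.027 0.07 ]
side allhigh 655 [ 0.371 -0.055  0.038] rect [367.8 -51.6] [102.   87.2] 63.0 z [0.022 0.05 ]
side allhigh 798 [0.784 0.043 0.034] rect [774.8  52.6] [107.  108.8] 26.5 z [0.022 0.045]
side allhigh 914 [0.354 0.105 0.056] rect [353.8 106.2] [64.3 64.5] 47.5 z [0.024 0.08 ]
side allhigh 370 [0.844 0.292 0.043] rect [843.6 289.7] [47.6 12.4] 89.8 z [0.022 0.061]
side allhigh 1324 [0.45  0.331 0.051] rect [450.9 327.6] [136.3  44.7] 0.1 z [0.05  0.053]
```

>>> drive_tool([
  [135,239,75,0,0,24,-1],
  [135,239,75,0,0,24,-1],
  [135,239,75,0,0,24,-1],
  [135,239,75,0,0,24,-1],
  [135,239,75,0,0,24,-1],
  [135,239,75,0,0,24,-1],
  [135,239,75,0,0,24,-1],
  [135,239,75,0,0,24,-1],
])

```text
t: 1.1
eef_pos: [0.4567, -0.3745, 0.3299]
ee_rot: [3.141, 0.0, 1.62]
force: [-0.9, -0.9, 0.0]
width: 0.0877
```

```bash
cat >> h.py <<'E'
def rel(p,yaw):
    "rows entry (mm, deg) from the measured pose to TCP p, yaw deg"
    from scipy.spatial.transform import Rotation as T
    s=get_state(); R=T.from_euler('xyz',s['ee_rot'])
    G=T.from_euler('xyz',[180,0,yaw],degrees=True)
    print(round(s['t'],2),s['eef_pos'].round(4),np.degrees(s['ee_rot']).round(2),'F',s['force'].round(2),'w',s['width'],'rel',(R.inv().apply(np.array(p)-s['eef_pos'])*1000).round(1),(R.inv()*G).as_rotvec(degrees=True).round(2))
E
python3 - <<'E'
from h import *
rel([.4575,-.3735,.230],92.8)
f=grab_frame('wrist'); save('w1.png',f['img']); f=grab_frame('top'); P=pts(f)
x,y,z=np.moveaxis(P,-1,0)
m=(x>.3)&(x<.6)&(y<-.3)&(y>-.45)&(z>.005)&(z<.06)
print(m.sum())
E
```

```text
1.1 [ 0.4567 -0.3745  0.3299] [1.7999e+02 1.0000e-02 9.2790e+01] F [-0.88 -0.89  0.02] w 0.08771434310934838 rel [ 1.   0.8 99.9] [ 0.01  0.01 -0.01]
936
```

View pics/w1.png

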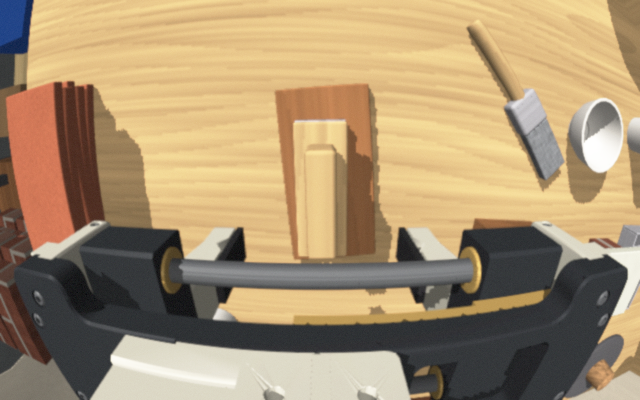

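The float's grip at (320,200) is centred between the fingers. I'll descend and grip it.

>>> drive_tool([
  [1,1,40,0,0,0,-1],
  [1,1,80,0,0,0,-1],
  [1,1,98,0,0,0,-1],
  [1,1,99.5,0,0,0,-1],
  [1,1,99.5,0,0,0,0],
  [1,1,99.5,0,0,0,1],
  [1,1,99.5,0,0,0,1],
  [1,1,99.5,0,0,0,1],
  [1,1,99.5,0,0,0,1],
  [1,1,99.5,0,0,0,1],
  [1,1,99.5,0,0,0,1],
], grip_force=35)

```text
t: 2.58
eef_pos: [0.4582, -0.3728, 0.2302]
ee_rot: [3.142, 0.0, 1.621]
force: [1.1, 2.5, -0.8]
width: 0.0234
```

```bash
python3 - <<'E'
from h import *
rel([.4575,-.3735,.35],92.8)
E
```

```text
2.58 [ 0.4582 -0.3728  0.2302] [1.800e+02 2.000e-02 9.287e+01] F [ 1.13  2.48 -0.83] w 0.02342462443571494 rel [  -0.7   -0.7 -119.8] [0.   0.02 0.07]
```

>>> drive_tool([
  [0,0,-15,0,0,0,1],
  [0,0,-40,0,0,0,1],
  [0,0,-80,0,0,0,1],
  [0,0,-120,0,0,0,1],
  [0,0,-120,0,0,0,1],
  [0,0,-120,0,0,0,1],
  [0,0,-120,0,0,0,1],
])

```text
t: 3.45
eef_pos: [0.4577, -0.3724, 0.3489]
ee_rot: [-3.14, -0.001, 1.621]
force: [0.3, 0.5, -2.9]
width: 0.0236
```

```bash
python3 - <<'E'
from h import *
rel([.575,-.097,.35],88.35)
E
```

```text
3.45 [ 0.4577 -0.3724  0.3489] [-1.7988e+02 -7.0000e-02  9.2850e+01] F [ 0.3   0.51 -2.87] w 0.02358463182968337 rel [269.3 130.9  -1. ] [-0.12 -0.07  4.5 ]
```

>>> drive_tool([
  [35,17,0,0,0,0,1],
  [80,39,0,0,0,2,1],
  [130,63,0,0,0,4.5,1],
  [180,87,0,0,0,4.5,1],
  [225,109,0,0,0,4.5,1],
  [255,124,0,0,0,4.5,1],
  [269,131,0,0,0,4.5,1],
  [269,131,0,0,0,4.5,1],
  [269,131,0,0,0,4.5,1],
  [269,131,0,0,0,4.5,1],
])

```text
t: 4.7
eef_pos: [0.5752, -0.0984, 0.35]
ee_rot: [-3.141, 0.0, 1.541]
force: [0.3, 0.0, -3.5]
width: 0.0235
```

```bash
python3 - <<'E'
from h import *
rel([.575,-.097,.290],88.35)
f=grab_frame('top'); P=pts(f); x,y,z=np.moveaxis(P,-1,0)
g=grab_frame('side'); 
im=np.vstack([f['img'][110:210,220:420],g['img'][100:300,180:380]]); save('p4.png',cv2.resize(im,None,fx=2,fy=2))
P=pts(g); x,y,z=np.moveaxis(P,-1,0)
m=(y>-.14)&(y<-.05)&(x>.48)&(x<.66)&(z>.13)&(z<.22); Q=P[m]; print(m.sum(),Q.min(0),Q.max(0))
E
```

```text
4.7 [ 0.5752 -0.0984  0.35  ] [-1.7998e+02  1.0000e-02  8.8290e+01] F [ 0.32  0.02 -3.52] w 0.02353955414312594 rel [ 1.4 -0.2 60. ] [-0.02  0.01 -0.06]
1232 [ 0.51093697 -0.12216493  0.13046163] [ 0.6384761  -0.0695449   0.21086472]
```

View pics/p4.png

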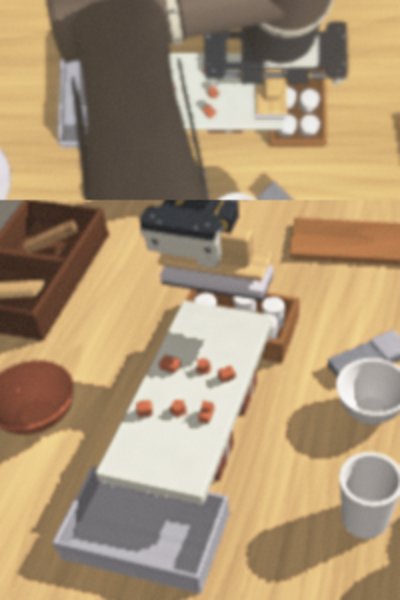

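The float hangs level above the crate end of the shelf, and all six shards are ahead of it. I'll descend now.

>>> drive_tool([
  [1,0,30,0,0,0,1],
  [1,0,52,0,0,0,1],
  [1,0,62,0,0,0,1],
  [1,0,66,0,0,0,1],
  [1,0,68,0,0,0,1],
  [1,0,69,0,0,0,1],
  [1,0,69,0,0,0,1],
  [1,0,69,0,0,0,1],
])

```text
t: 5.8
eef_pos: [0.5758, -0.0965, 0.2819]
ee_rot: [3.14, 0.0, 1.542]
force: [0.3, -0.6, 1.6]
width: 0.0238
```

```bash
python3 - <<'E'
from h import *
rel([.575,-.097,.276],88.35)
E
```

```text
5.8 [ 0.5758 -0.0965  0.2819] [179.92   0.    88.37] F [ 0.3  -0.6   1.58] w 0.0237735148956387 rel [-0.5 -0.8  5.9] [0.08 0.   0.02]
```

>>> drive_tool([
  [0,0,2,0,0,0,1],
  [0,0,3.5,0,0,0,1],
  [0,0,4.5,0,0,0,1],
  [0,0,4.5,0,0,0,1],
  [0,0,4.5,0,0,0,1],
])

```text
t: 6.42
eef_pos: [0.5759, -0.0966, 0.277]
ee_rot: [3.141, 0.0, 1.542]
force: [1.0, -1.6, 5.2]
width: 0.0237
```

```bash
python3 - <<'E'
from h import *
rel([.5823,.1623,.2765],88.35)
g=grab_frame('side'); save('p5.png',cv2.resize(g['img'][110:270,200:400],None,fx=4,fy=3.5))
f=grab_frame('wrist')
E
```

```text
6.42 [ 0.5759 -0.0966  0.277 ] [1.7995e+02 1.0000e-02 8.8370e+01] F [ 0.97 -1.58  5.17] w 0.023703075822058578 rel [258.9  -0.9   0.5] [0.05 0.01 0.02]
```

View pics/p5.png

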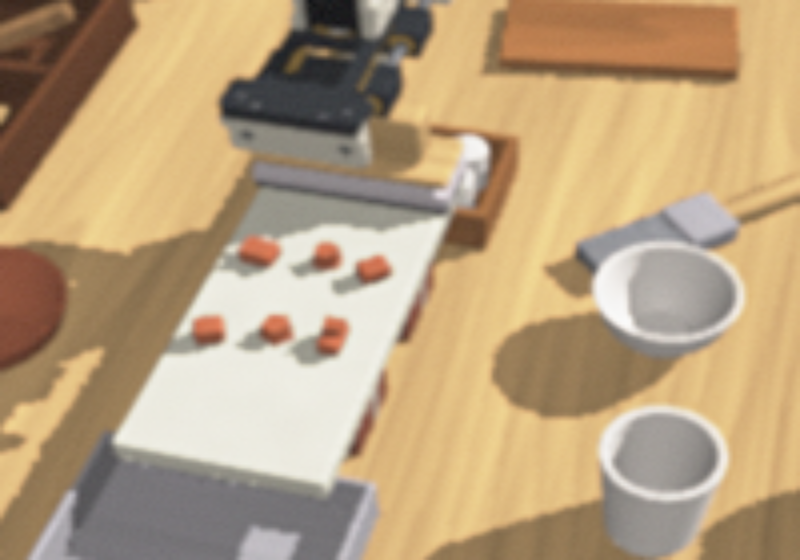

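Sole is flat across the end, pressing with ~8.7 N. I'll start rubbing.

>>> drive_tool([
  [4,0,0,0,0,0,1],
  [11,0,0,0,0,0,1],
  [19,0,0,0,0,0,1],
  [27,0,0,0,0,0,1],
  [35,0,0,0,0,0,1],
  [43,0,0,0,0,0,1],
  [51,0,0,0,0,0,1],
  [59,0,0,0,0,0,1],
  [67,0,0,0,0,0,1],
])

```text
t: 7.65
eef_pos: [0.5771, -0.0299, 0.2766]
ee_rot: [-3.14, 0.001, 1.542]
force: [-0.1, -4.3, 6.1]
width: 0.0239
```

>>> drive_tool([
  [8,0,-0.3,0,0,0,1],
  [16,0,-0.3,0,0,0,1],
  [24,0,-0.3,0,0,0,1],
  [32,0,-0.3,0,0,0,1],
  [40,0,-0.3,0,0,0,1],
  [48,0,-0.3,0,0,0,1],
  [56,0,-0.3,0,0,0,1],
  [64,0,-0.3,0,0,0,1],
  [72,0,-0.3,0,0,0,1],
])

```text
t: 8.78
eef_pos: [0.5792, 0.0423, 0.2768]
ee_rot: [-3.14, 0.001, 1.542]
force: [-0.5, -5.7, 4.9]
width: 0.024
```

```bash
python3 - <<'E'
from h import *
rel([.5822,.152,.2765],88.35)
g=grab_frame('side'); save('p6.png',cv2.resize(g['img'][110:310,180:400],None,fx=3,fy=3))
E
```

```text
8.78 [0.5792 0.0423 0.2768] [-1.7993e+02  6.0000e-02  8.8350e+01] F [-0.5  -5.68  4.94] w 0.024037313998139607 rel [ 1.097e+02 -1.000e-01  2.000e-01] [-0.07  0.06  0.  ]
```

View pics/p6.png

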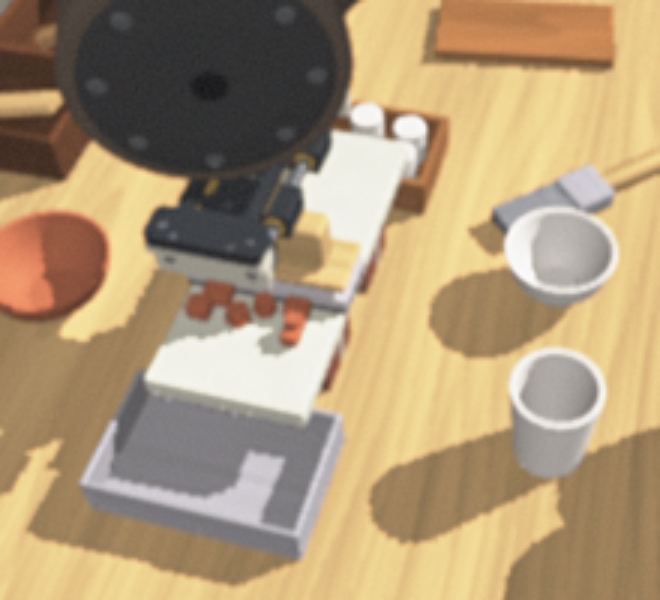

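>>> drive_tool([
  [8,0,0,0,0,0,1],
  [16,0,0,0,0,0,1],
  [24,0,0,0,0,0,1],
  [32,0,0,0,0,0,1],
  [40,0,0,0,0,0,1],
  [47,0,0,0,0,0,1],
  [54,0,0,0,0,0,1],
  [60,0,0,0,0,0,1],
  [66,0,0,0,0,0,1],
])

```text
t: 9.95
eef_pos: [0.5809, 0.1081, 0.2767]
ee_rot: [-3.14, 0.001, 1.542]
force: [0.4, -3.7, 5.5]
width: 0.0235
```

>>> drive_tool([
  [5,0,0,0,0,0,1],
  [10,0,0,0,0,0,1],
  [15,0,0,0,0,0,1],
  [20,0,0,0,0,0,1],
  [25,0,0,0,0,0,1],
  [30,0,0,0,0,0,1],
  [35,0,0,0,0,0,1],
  [39,0,0,0,0,0,1],
  [42,0,0,0,0,0,1],
  [42,0,0,0,0,0,1],
])

```text
t: 11.2
eef_pos: [0.5821, 0.1503, 0.2767]
ee_rot: [-3.14, 0.001, 1.542]
force: [-0.7, -2.8, 4.9]
width: 0.0237
```

```bash
python3 - <<'E'
from h import *
rel([.5822,.152,.2765],88.35)
g=grab_frame('side'); save('p7.png',cv2.resize(g['img'][110:310,180:400],None,fx=3,fy=3))
E
```

```text
11.2 [0.5821 0.1503 0.2767] [-1.7992e+02  6.0000e-02  8.8360e+01] F [-0.73 -2.83  4.85] w 0.023665706374399728 rel [1.7 0.  0.2] [-0.08  0.06  0.01]
```

View pics/p7.png

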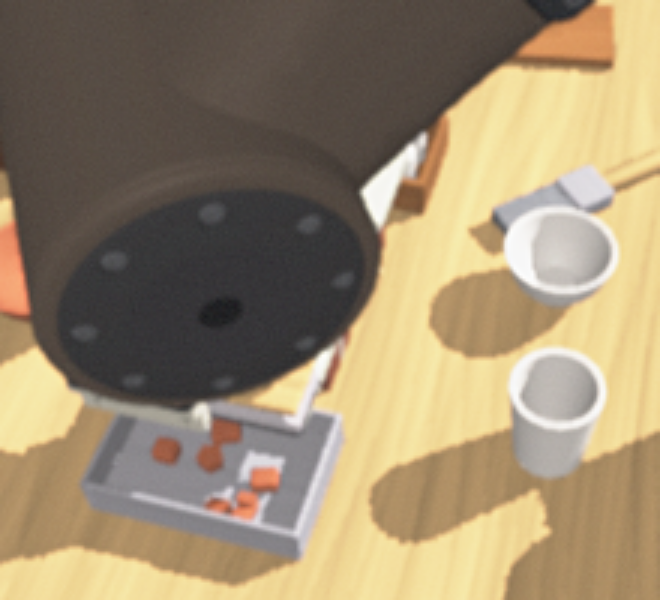

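All six shards lie in the tray, at around (166–264, 432–505). I'll lift the float and take it back to the board.

>>> drive_tool([
  [0,0,-10,0,0,0,1],
  [0,0,-35,0,0,0,1],
  [0,0,-75,0,0,0,1],
  [-40,0,-80,0,0,0,1],
  [-85,0,-80,0,0,0,1],
  [-135,0,-80,0,0,0,1],
  [-180,0,-80,0,0,0,1],
  [-220,0,-80,0,0,0,1],
  [-240,0,-80,0,0,0,1],
  [-240,0,-80,0,0,0,1],
  [-240,0,-80,0,0,0,1],
])

```text
t: 12.62
eef_pos: [0.5757, -0.0888, 0.3566]
ee_rot: [-3.141, -0.0, 1.542]
force: [-0.1, 1.0, -3.3]
width: 0.0237
```

```bash
python3 - <<'E'
from h import *
rel([.4535,-.365,.35],96.8)
E
```

```text
12.62 [ 0.5757 -0.0888  0.3566] [-1.7996e+02 -3.0000e-02  8.8360e+01] F [-0.09  1.   -3.29] w 0.023678450422076197 rel [-279.6 -114.3    6.6] [-0.04 -0.03 -8.44]
```

>>> drive_tool([
  [-35,-14,3,0,0,0,1],
  [-80,-33,6,0,0,-2,1],
  [-130,-53,6,0,0,-5,1],
  [-180,-73,6,0,0,-8.4,1],
  [-225,-92,6,0,0,-8.4,1],
  [-260,-106,6,0,0,-8.4,1],
  [-280,-114,6,0,0,-8.4,1],
  [-280,-114,6,0,0,-8.4,1],
  [-280,-114,6,0,0,-8.4,1],
  [-280,-114,6,0,0,-8.4,1],
])

```text
t: 13.88
eef_pos: [0.4544, -0.3651, 0.351]
ee_rot: [3.141, -0.0, 1.69]
force: [-0.1, -0.3, -3.2]
width: 0.0238
```

```bash
python3 - <<'E'
from h import *
rel([.4535,-.365,.231],96.8)
for n in('top','side'):
    f=grab_frame(n); P=pts(f); x,y,z=np.moveaxis(P,-1,0)
    m=(x>.3)&(x<.6)&(y>-.48)&(y<-.2)
    for a,b in((.006,.018),(.155,.178)):
        Q=P[m&(z>a)&(z<b)]; r=cv2.minAreaRect(Q[:,:2].astype(np.float32)*1000); print(n,a,len(Q),np.round(r[0],1),np.round(r[1],1),round(r[2],1))
E
```

```text
13.88 [ 0.4544 -0.3651  0.351 ] [ 1.7999e+02 -1.0000e-02  9.6840e+01] F [-0.07 -0.29 -3.2 ] w 0.023832153627145556 rel [  0.2  -0.9 120. ] [ 0.01 -0.01  0.04]
top 0.006 774 [ 445.8 -378.1] [208.1 292.4] 88.4
top 0.155 174 [ 454.8 -366.7] [126.2  47.9] 7.2
side 0.006 1161 [ 429.9 -299.9] [189.4 255.5] 17.4
side 0.155 356 [ 454.  -360.9] [124.4  48. ] 6.9
```

>>> drive_tool([
  [0,-1,40,0,0,0,1],
  [0,-1,80,0,0,0,1],
  [0,-1,105,0,0,0,1],
  [0,-1,114,0,0,0,1],
  [0,-1,117,0,0,0,1],
  [0,-1,119,0,0,0,1],
  [0,-1,119,0,0,0,1],
  [0,-1,119,0,0,0,1],
])

```text
t: 14.98
eef_pos: [0.4529, -0.3663, 0.2327]
ee_rot: [3.141, 0.001, 1.689]
force: [-0.8, -0.2, -2.8]
width: 0.0237
```

>>> drive_tool([
  [1,0,0.8,0,0,0,1],
  [1,0,1.6,0,0,0,1],
  [1,0,1.6,0,0,0,1],
])

```text
t: 15.35
eef_pos: [0.4526, -0.3652, 0.2303]
ee_rot: [-3.141, -0.0, 1.689]
force: [-0.5, 0.4, -2.7]
width: 0.0238
```

>>> drive_tool([
  [0,0,0.8,0,0,0,1],
  [0,0,1.2,0,0,0,1],
  [0,0,1.2,0,0,0,1],
])

```text
t: 15.72
eef_pos: [0.4527, -0.3653, 0.2293]
ee_rot: [3.142, 0.0, 1.689]
force: [-1.8, 0.4, 1.7]
width: 0.0237
```

The float is on the board, so I'll open the gripper and back off.

>>> drive_tool([
  [0,0,-0.4,0,0,0,1],
  [0,0,-0.4,0,0,0,0.3],
  [0,0,-0.4,0,0,0,0],
  [0,0,-0.4,0,0,0,-1],
  [0,0,-0.4,0,0,0,-1],
  [0,0,-0.4,0,0,0,-1],
  [0,0,-0.4,0,0,0,-1],
  [0,0,-15,0,0,0,-1],
  [0,0,-50,0,0,0,-1],
  [0,0,-100,0,0,0,-1],
  [0,0,-150,0,0,0,-1],
  [0,0,-150,0,0,0,-1],
])

```text
t: 17.23
eef_pos: [0.4534, -0.3658, 0.3851]
ee_rot: [3.134, 0.005, 1.689]
force: [0.5, -0.1, 0.6]
width: 0.0875
```

```bash
python3 - <<'E'
from h import *
rel([.4535,-.365,.231],96.8)
for n in('top','side'):
    f=grab_frame(n); P=pts(f); x,y,z=np.moveaxis(P,-1,0)
    save('end_'+n+'.png',f['img'])
    m=(x>.3)&(x<.6)&(y>-.48)&(y<-.25)
    for a,b in((.006,.018),(.044,.057),(.077,.095)):
        Q=P[m&(z>a)&(z<b)]; r=cv2.minAreaRect(Q[:,:2].astype(np.float32)*1000); print(n,a,len(Q),np.round(r[0],1),np.round(r[1],1),round(r[2],1),Q[:,2].mean())
E
```

```text
17.23 [ 0.4534 -0.3658  0.3851] [179.56   0.31  96.8 ] F [ 0.53 -0.14  0.6 ] w 0.08747274462612281 rel [  1.6  -1.1 154.1] [ 0.44  0.31 -0.  ]
top 0.006 747 [ 434.7 -399.9] [192.1 311.3] 78.0 0.011171490676608057
top 0.044 151 [ 419.4 -370.7] [59.3 47.3] 7.8 0.04979428125101901
top 0.077 96 [ 425.6 -369.5] [35.  25.9] 6.9 0.08852653814822609
side 0.006 637 [ 451.9 -366.1] [178.   94.4] 7.1 0.011668342018090083
side 0.044 309 [ 452.4 -364. ] [124.5  49.6] 5.7 0.04921289248313723
side 0.077 236 [ 452.4 -363.7] [88.2 27.2] 7.2 0.08609051161951056
```

View pics/end_side.png

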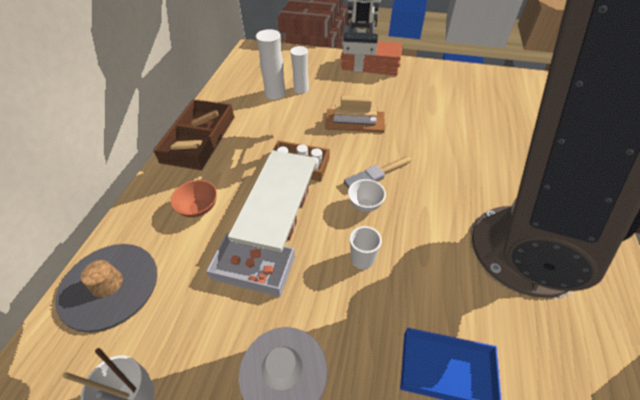

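The shelf at (275,198) is bare and the shards are in the tray at (255,265). The float stands centred on its board at (355,112), and the pots and brush haven't moved. I'll hand the job in.

```bash
python3 -c "
from station import *
print(job_done())"
```

```text
the job is handed in; nothing more can be done
None
```

The shelf is clean: all six shards went over the edge into the steel tray, and the float is back on its board. I handed the job in at about 17 s of the 56 s allowed.

- **Rubbing:** I set the sole flat on the crate end of the shelf and pressed with about 8 to 9.5 N, around half its travel. I rubbed the whole length in one stroke. The height stayed within about 0.5 mm at each check, and the sole never bottomed out.
- **Shards:** I counted all six in the tray at the end of the stroke. The last side view shows the shelf bare.
- **Float:** It stands sole down, within about 3 mm of the board's middle and lined up with it. The side view's depth readings show it at its extended height. The gripper is open and well clear.
- **Pots and brush:** They look unmoved in the last side view; I did not measure them again.
- **Check that disagreed:** In the final top view the arm blocked part of the float, so its numbers there were unusable and I relied on the side view.

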